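Make up the drilling pile for a dowel: backing board, two V-blocks, dowel

ROBOT

A 6-joint arm with a two-finger parallel gripper is mounted at the origin on the work surface. World frame = base frame: x ahead of the robot, y to its left, z up, the work surface at z = 0. Lengths are in m, angles in rad, forces in N, time in s.
With the tool pointing down it reaches from about 0.35 to 0.775 m from the base axis. Payload 5.5 kg.
Tool frame: the origin (TCP) lies at the very end of the fingers, on their centre line; the grasp point (between the pads) lies 19 mm behind it; z points along the fingers, y is the line along which they close (so a half turn about z gives the same grasp; the last joint's range is limited). The gripper opens to 85 mm and grips with 20 to 120 N. Pads are 22 mm wide; open, the fingers measure 114 mm over their backs; the gripper's body (76 mm by 85 mm) begins 54 mm behind the grasp point. The pads swing forward as they close: fully open they stand 13 mm farther back than shut.
Start: joints at [1.03, 0.313, 0.046, 1.304, 0, 1.431], TCP at [0.224, 0.529, 0.231] pointing down, gripper open.
Joint ranges: [-2.76, 2.76], [-0.86, 1.69], [-1.03, 1.26], [-2.2, 2.34], [-1.47, 1.5], [-3.14, 3.14]. Speed limits (rad/s): [2.57, 2.57, 3.14, 3.14, 3.14, 3.14].

INTERFACE

Orientations are given as a 3x3 rotation matrix whose columns are the frame's x, y, z axes.
In Python, from station import * gives the robot as it stands.
- The arm moves only by the tool drive_tool, never from a script. Its argument "commands" is text: rows parted by semicolons, each of 7 numbers parted by spaces: the shift along the world's x, y, z scaled (see below), then the turn, a rotation vector about the world's x, y, z scaled (see below), then the opening, from -1 (shut) to 1 (fully open). A call has 1 to 20 rows; each row shifts and turns the commanded pose from where the row before left it; what a row does not reach is not made up. The controller multiplies each number of a shift by 2.5 cm and each number of a turn by 4 degrees. A row lasts 1/10 s, in which the tool goes at most 50 mm and 8.59 degrees, less where a joint would pass 70% of its speed; a pose out of reach is approached as far as the arm can. A call with a number of a shift or a turn outside -1 to 1 is refused whole. A call with a gripper value outside its range is refused whole. The fingers move at their own pace and stop on an object; the grip force is fixed at half the most. Time passes only in rows, so rows that do not move let the fingers close. It gives the time, the measured TCP pose, the force, the opening and the grip force at its end, in the units of the state.
- state(): the state, without advancing time (a new reading comes with each control period).
- camera(name): name is "scene" or "top" or "wrist"; returns a dict with "image" (384x512x3 uint8, red, green, blue), "fov_y" (degrees; the focal length in pixels is half the picture's height over the tangent of half this angle, whatever the lens; pixels are square), "cx", "cy" (the principal point, pixels), "eye" and "attitude" of the camera in the world; the wrist camera has in their place "T_tool_cam" (4x4, takes a point from camera to tool coordinates, whose origin is the TCP and whose axes are the flange's). Camera axes: x right, y up, looking along -z (the intrinsics and any distortion apply to the point x, -y, -z); pixel columns grow to the right and rows downward; lengths in m; the calibration is good to about 2 mm. A picture is of the moment at which its call begins: read the wrist's pose just before it. There is no depth.
- hand_in(): hands the job in; it is judged then, once.
The state is a dict: "time": time; "qpos": joint angles; "joint_velocities": joint speeds; "tau": joint torques, N m; "ee_pos": TCP position; "orientation": TCP orientation; "contact_force": force on the tool from outside, world axes, zero at the start; "wrist_torque": the same for the moment, N m; "grip_width": opening from 0.0 (shut) to 1.0 (fully open); "grasp_force": force on a finger pad.
Only numpy, scipy, OpenCV 4.12 (cv2) and the standard library are available. Lean on these libraries where they do the work, as an engineer would, in place of code of your own. Each camera call takes 0.05 s, during which the arm holds its last target. There are 200 camera calls.

TASK

Set up the thick dowel for cross-drilling on the slotted iron table: first lay the plywood backing board flat and centred on it, lengthwise between the round post and the square nut. Then stand the two steel V-blocks on the board with their grooves in line along its middle, each flush with one end of the board: the one with the end plate at the post's end, plate outermost, the plain one at the nut's end. Last, lay the thick dowel in both grooves with its end within a centimetre of the end plate, and leave the thin dowel where it lies.

Things in the scene. Friction and masses are not known exactly. Their poses are not given: they have to be found in the camera images.
- drill_table: grey slotted iron drilling table, fixed to the bench, 260 x 130 mm and 25 mm high; origin at the centre of its underside (bench height); x runs along its length, z up. The board goes centred on its top, along x
- post: round steel post, 24 mm across and 30 mm tall, fixed on the iron table's top on its centre line, 112 mm from its centre, at one end or the other (changes); origin at the centre of its foot
- nut: square dark steel nut, 30 mm wide and 10 mm tall with a short stud (16 mm in all), fixed on the iron table's top on its centre line, 112 mm from its centre, at the end opposite the post; origin at the centre of its foot
- board_c (a point): centre (half-way up) of the loose plywood backing board, 160 x 56 x 18 mm (x long, z up). Either way round will do
- vplain_c (a point): centre, half-way up, of the plain steel V-block: 40 mm long (x, along the groove), 44 mm wide (y), 35 mm tall (z), about 0.3 kg, with an open 90 degree groove along x in its top, 32 mm wide and 16 mm deep. Either way round will do
- vstop_c (a point): centre of the other steel V-block's block part, half-way up its 35 mm: the same sizes and groove as the plain one, but with a 6 mm thick end plate closing the groove at its +x end (within the 40 mm length: inner face of the plate 14 mm from this point), full width, rising to 48 mm above the block's foot
- vstop_plate (a point): point on that V-block's end plate, 17 mm along +x from the point above, at the same height
- dowel_c (a point): centre of the thick beech dowel, a round bar 28 mm across and 150 mm long along its x axis, lying on the bench; it can roll. Lying in the V-blocks on the board its axis is about 82 mm above the bench
- thin_c (a point): centre of the thin dowel, 16 mm across and 150 mm long along its x axis, lying on the bench: not wanted for this job
Things that resemble listed ones, but are neither listed nor needed, are in the scene too. Leave any blue look-alike of the part that bears vstop_c alone. Leave any purple look-alike of the part that bears dowel_c alone.

How it is judged:
By the outcome, as a careful person would: the job done as asked, in the order asked, and still so for the second after the job is handed in, with the robot touching nothing.
It also fails if it takes over 128 s, if anything falls off the work surface, if the arm or the gripper's body presses on something with over 40 N, if the wrist force passes 120 N, or if a joint passes its speed limit or range.

## Working session

There is one attempt and no reset: what is moved stays moved. The work goes in short steps, Python scripts to look and compute and a tool call to move; the robot and the scene stay as the last step left them, time stands still between calls to the robot, and variables do not carry over. Pictures are saved under pics/ and viewed, at most 14 in all, crops included, and the job is handed in when it is done.

Besides the shell and the picture viewer there is one more tool, called after "Emit:" by a JSON object that holds its "name" and its "arguments". drive_tool: Moves the arm, as the interface text tells. Shifts and turns lie within -1 to 1; 1 stands for 2.5 cm of shift or 4 degrees of turn. Its arguments: {"type":"object","properties":{"commands":{"type":"string"}},"required":["commands"]}

```bash
mkdir -p pics
cat > h.py <<'E'
from station import *
import numpy as np, cv2
def snap(name,fn):
    s=state(); c=camera(name); cv2.imwrite('pics/'+fn,c['image'][:,:,::-1]); 
    import pickle; pickle.dump((s,c),open('pics/'+fn+'.pkl','wb')); return s,c
def load(fn):
    import pickle; return pickle.load(open('pics/'+fn+'.pkl','rb'))
E
python3 - <<'E'
from h import *
for n in('top','scene'):
    s,c=snap(n,n+'0.png'); print({k:v for k,v in c.items() if k!='image'})
print(s)
a=cv2.imread('pics/top0.png'); cv2.imwrite('pics/top0b.png',cv2.resize(a,(800,600),interpolation=3))
E
```

```text
{'fov_y': 44.42719661953977, 'cx': 256.5757069955935, 'cy': 190.78441799695557, 'eye': array([0.48133293, 0.07378622, 1.28911564]), 'attitude': array([[-0.00344234,  0.99919027, -0.04008684],
       [-0.99996557, -0.00313681,  0.00768217],
       [ 0.0075502 ,  0.0401119 ,  0.99916667]])}
{'fov_y': 46.99585084683394, 'cx': 260.48412563365, 'cy': 187.26978602325366, 'eye': array([ 0.85909479, -0.39413791,  0.9083815 ]), 'attitude': array([[ 0.8053064 , -0.49139556,  0.33168056],
       [ 0.59278592,  0.67617661, -0.43748148],
       [-0.00929818,  0.54892221,  0.83582172]])}
{'time': 0.05, 'qpos': array([1.03041235e+00, 3.13986716e-01, 4.49911792e-02, 1.30362044e+00,
       4.83348897e-06, 1.43118315e+00]), 'joint_velocities': array([-6.89957334e-04,  8.86855632e-04,  3.09155280e-04,  8.47899269e-04,
       -1.19094492e-03,  5.43788430e-05]), 'tau': array([ 3.16603582e-03, -4.82155073e+01,  2.99549621e+01,  1.33089063e-02,
       -1.99605215e-04,  1.02664544e-05]), 'ee_pos': array([0.22407131, 0.52898633, 0.23042166]), 'orientation': array([[-9.20760431e-01,  3.90127345e-01, -9.40288801e-04],
       [ 3.90128393e-01,  9.20759149e-01, -1.55787901e-03],
       [ 2.58008314e-04, -1.80126671e-03, -9.99998344e-01]]), 'contact_force': array([-0.15749998, -0.21858931, -0.7359389 ]), 'wrist_torque': array([-0.01134704, -0.0154976 , -0.06431452]), 'grasp_force': 0.0, 'grip_width': 1.0014127727547006}
```

View pics/top0b.png

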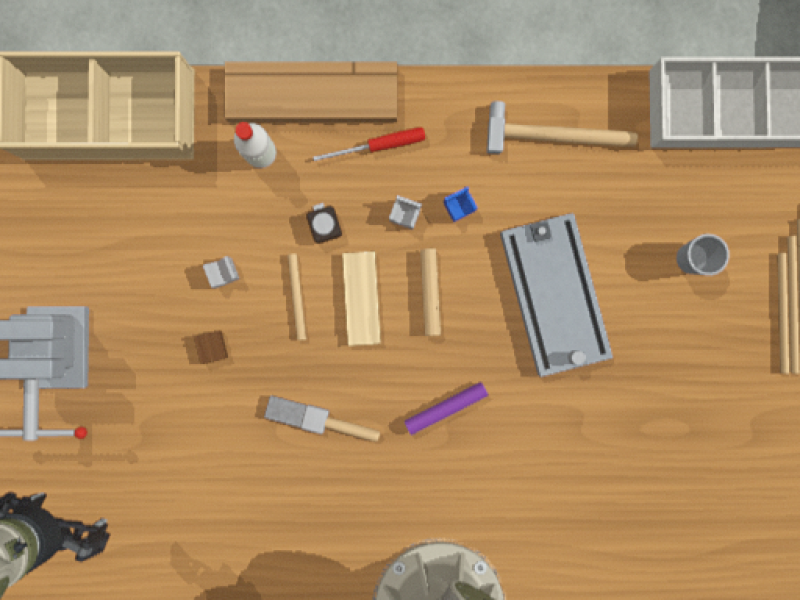

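View pics/scene0.png

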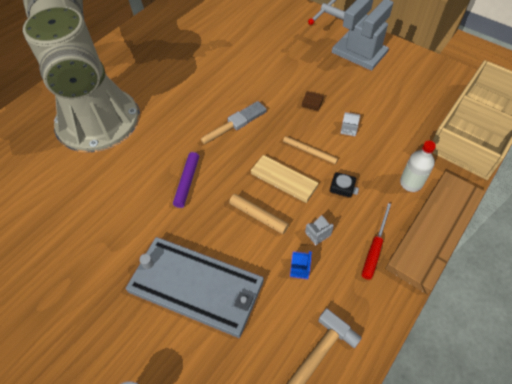

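```bash
cat >> h.py <<'E'
def tile(a,x0,y0,k,w=400,h=300,step=10):
    t=a[y0:y0+int(h/k)+1,x0:x0+int(w/k)+1]; t=cv2.resize(t,None,fx=k,fy=k,interpolation=cv2.INTER_CUBIC)[:h,:w].copy()
    for x in range(-(-x0//step)*step,x0+int(w/k),step): 
        cv2.line(t,(int((x-x0+.5)*k),0),(int((x-x0+.5)*k),6),(0,0,255),1); cv2.putText(t,str(x),(int((x-x0+.5)*k),16),0,.35,(0,0,255),1)
    for y in range(-(-y0//step)*step,y0+int(h/k),step): 
        cv2.line(t,(0,int((y-y0+.5)*k)),(6,int((y-y0+.5)*k)),(0,0,255),1); cv2.putText(t,str(y),(8,int((y-y0+.5)*k)+4),0,.35,(0,0,255),1)
    return t
def ray(c,u,v,s=None):
    if 'eye' in c: e,R=np.array(c['eye']),np.array(c['attitude'])
    else:
        T=np.eye(4);T[:3,:3]=s['orientation'];T[:3,3]=s['ee_pos'];T=T@c['T_tool_cam'];e,R=T[:3,3],T[:3,:3]
    f=c['image'].shape[0]/2/np.tan(np.radians(c['fov_y']/2))
    return e,R@np.array([(u-c['cx'])/f,-(v-c['cy'])/f,-1])
def hit(c,u,v,z,s=None):
    e,d=ray(c,u,v,s); return (e+d*(z-e[2])/d[2])
E
python3 - <<'E'
from h import *
a=cv2.imread('pics/top0.png')
m=np.vstack([np.hstack([tile(a,243,110,6),tile(a,110,150,6)]),np.hstack([tile(a,312,132,3),tile(a,183,152,4)])])
cv2.imwrite('pics/mos.png',m)
E
```

```text
(no output)
```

View pics/mos.png

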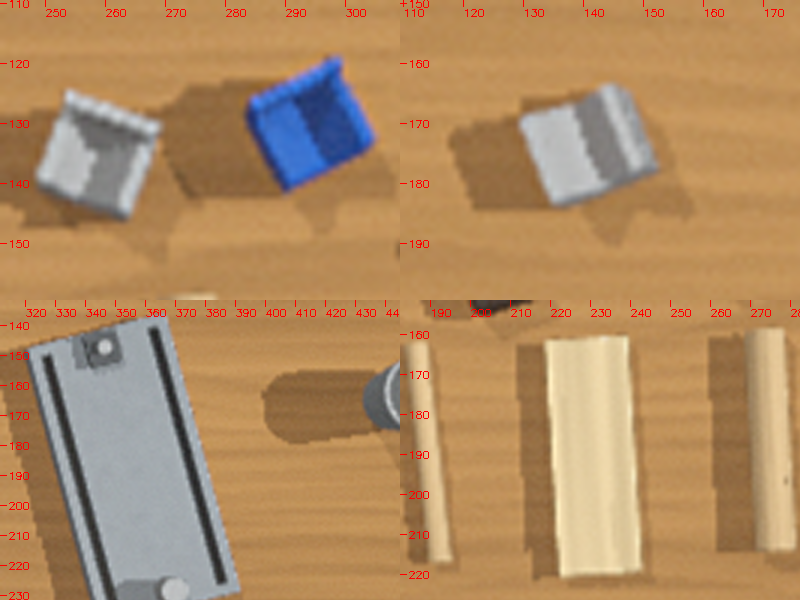

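The picture shows the two steel V-blocks at (259,136) with an end plate and at (141,174) without one. The blue look-alike is at (295,130). The thick beech dowel is at (275,187), with a thin one at (190,190) and a purple look-alike at (286,262). The steel block with the plate is vstop, the open one is vplain, and the thicker wooden bar is the dowel. The table's post is at the end nearest the robot and the nut is at the far end.

Run:
```python
from h import *
s,c=load('top0.png')
def P(n,pts):
    p=np.array([hit(c,u,v,z) for u,v,z in pts]); print(n,p.mean(0).round(4),'edges'); 
    for i in range(len(p)): d=p[(i+1)%len(p)]-p[i]; print('   ',p[i].round(4),round(np.hypot(*d[:2]),4),round(np.degrees(np.arctan2(d[1],d[0])),1))
P('board',[(219.3,161.5,.018),(239.5,160.5,.018),(243,219.3,.018),(222.8,220.8,.018)])
P('dowel',[(269.5,158.8,.014),(278.8,158.5,.014),(281.8,213.8,.014),(271.8,214,.014)])
P('table',[(320.5,148.2,.025),(365.8,136.8,.025),(391.5,228.2,.025),(345.5,240,.025)])
P('vstop',[(253.8,124.7,.048),(269.2,130.3,.048),(263.8,145.7,.035),(248.7,139.5,.035)])
P('vplain',[(129.5,169.2,.035),(145.7,163.7,.035),(152.5,177.8,.035),(135.7,183.8,.035)])
P('thin',[(190,162,.008),(190,218,.008)])
P('post/nut',[(369,228.5,.055),(346.5,147.5,.041)])
print(camera('wrist')['T_tool_cam'],camera('wrist')['fov_y'])
```

```text
board [0.5334 0.1328 0.018 ] edges
    [0.6121 0.1648 0.018 ] 0.0548 -87.3
    [0.6147 0.11   0.018 ] 0.1595 -176.7
    [0.4554 0.1009 0.018 ] 0.0546 94.0
    [0.4516 0.1554 0.018 ] 0.1608 3.3
dowel [0.5448 0.0126 0.014 ] edges
    [0.6195 0.0285 0.014 ] 0.0253 -88.3
    [0.6203 0.0032 0.014 ] 0.1506 -177.2
    [ 0.4699 -0.0042  0.014 ] 0.0271 90.9
    [0.4694 0.0229 0.014 ] 0.1502 2.1
table [ 0.5384 -0.2034  0.025 ] edges
    [ 0.6467 -0.1092  0.025 ] 0.1269 -76.0
    [ 0.6774 -0.2322  0.025 ] 0.2559 -165.0
    [ 0.4303 -0.2983  0.025 ] 0.128 104.1
    [ 0.3991 -0.1741  0.025 ] 0.256 14.7
vstop [0.6801 0.0576 0.0415] edges
    [0.7069 0.071  0.048 ] 0.0435 -110.2
    [0.6918 0.0302 0.048 ] 0.0418 160.1
    [0.6525 0.0444 0.035 ] 0.0438 67.4
    [0.6693 0.0848 0.035 ] 0.04 -20.1
vplain [0.5785 0.3728 0.035 ] edges
    [0.5904 0.4031 0.035 ] 0.0455 -71.3
    [0.605  0.3601 0.035 ] 0.042 -154.1
    [0.5672 0.3417 0.035 ] 0.0474 109.6
    [0.5513 0.3863 0.035 ] 0.0425 23.2
thin [0.5356 0.2453 0.008 ] edges
    [0.612  0.2455 0.008 ] 0.1527 -179.9
    [0.4593 0.2451 0.008 ] 0.1527 0.1
post/nut [ 0.5386 -0.2033  0.048 ] edges
    [ 0.4309 -0.2303  0.055 ] 0.2221 14.1
    [ 0.6463 -0.1764  0.041 ] 0.2221 -165.9
[[-3.55530453e-04  9.50279047e-01  3.11399433e-01  8.03171684e-02]
 [ 9.99999934e-01  3.16656896e-04  1.75395362e-04  6.14819860e-04]
 [ 6.80677597e-05  3.11399475e-01 -9.50279097e-01 -1.43218892e-01]
 [ 0.00000000e+00  0.00000000e+00  0.00000000e+00  1.00000000e+00]] 66.32459564653091
```

Emit:
{"name": "drive_tool", "arguments": {"commands": "0.77 -0.99 0 0 0 0.41 1;0.77 -0.99 0 0 0 0.41 1;0.77 -0.99 0 0 0 0.41 1;0.77 -0.99 0 0 0 0.41 1;0.77 -0.99 0 0 0 0.41 1;0.77 -0.99 0 0 0 0.41 1;0.77 -0.99 0 0 0 0.41 1;0.77 -0.99 0 0 0 0.41 1;0.77 -0.99 0 0 0 0.41 1;0.77 -0.99 0 0 0 0.41 1;0.77 -0.99 0 0 0 0.41 1;0.77 -0.99 0 0 0 0.41 1;0.77 -0.99 0 0 0 0.41 1;0.77 -0.99 0 0 0 0.41 1;0.77 -0.99 0 0 0 0.41 1;0.77 -0.99 0 0 0 0.41 1;0 0 0 0 0 0 1;0 0 0 0 0 0 1"}}

```text
time: 2.0
ee_pos: [0.5323, 0.1329, 0.2309]
orientation: [[-0.998, -0.055, -0.001], [-0.055, 0.998, 0.0], [0.001, 0.0, -1.0]]
contact_force: [-1.1, -0.0, -0.5]
grip_width: 1.004
grasp_force: 0.0
```

```bash
cat >> h.py <<'E'
def yaw(s): R=s['orientation']; return np.degrees(np.arctan2(R[1,1],R[0,1]))
E
python3 - <<'E'
from h import *
s,c=snap('wrist','w1.png'); print(s['ee_pos'],yaw(s),s['orientation'][:,2],s['contact_force'])
a=cv2.imread('pics/w1.png'); cv2.imwrite('pics/w1b.png',tile(a,0,0,1.5625,800,600,20))
E
```

```text
[0.53232579 0.13289869 0.23085744] 93.16842352584777 [-1.15323939e-03  2.65502751e-04 -9.99999300e-01] [-1.08153347 -0.04196836 -0.48906107]
```

View pics/w1b.png

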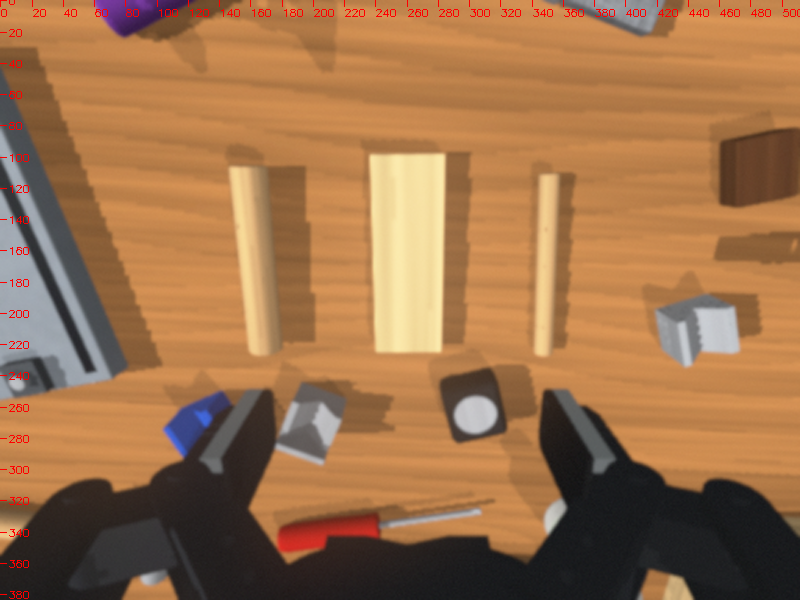

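The wrist view shows the board at (260,161) in native pixels, squared to the gripper, with the thick dowel at (163,168) and the thin dowel at (349,170).

```bash
cat >> h.py <<'E'
def P(n,c,s,pts,k=1.5625,x0=0,y0=0):
    p=np.array([hit(c,x0+u/k-.5,y0+v/k-.5,z,s) for u,v,z in pts]); print(n,p.mean(0).round(4))
    for i in range(len(p)): d=p[(i+1)%len(p)]-p[i]; print('   ',p[i].round(4),round(np.hypot(*d[:2]),4),round(np.degrees(np.arctan2(d[1],d[0])),1))
E
python3 - <<'E'
from h import *
s,c=load('w1.png')
P('board',c,s,[(370,154,.018),(446,153,.018),(442,352,.018),(375,352,.018)])
P('dowel',c,s,[(229,167,.014),(268,166,.014),(282,354,.014),(249,356,.014)])
E
```

```text
board [0.5321 0.1341 0.018 ]
    [0.4544 0.1015 0.018 ] 0.0561 93.9
    [0.4506 0.1575 0.018 ] 0.1598 3.4
    [0.6102 0.167  0.018 ] 0.0566 -86.9
    [0.6133 0.1105 0.018 ] 0.1591 -176.8
dowel [0.5457 0.0135 0.014 ]
    [ 0.4695 -0.0044  0.014 ] 0.0294 94.6
    [0.4672 0.0249 0.014 ] 0.1542 2.2
    [0.6213 0.0308 0.014 ] 0.0285 -83.1
    [0.6247 0.0025 0.014 ] 0.1554 -177.4
```

Emit:
{"name": "drive_tool", "arguments": {"commands": "0 0.04 -0.9 0 0 0 1;0 0 -0.9 0 0 0 1;0 0 -0.9 0 0 0 1;0 0 -0.9 0 0 0 1;0 0 -0.9 0 0 0 1;0 0 -0.9 0 0 0 1;0 0 -0.9 0 0 0 1;0 0 -0.9 0 0 0 1;0 0 -0.9 0 0 0 1;0 0 -0.9 0 0 0 1;0 0 -0.16 0 0 0 1;0 0 0 0 0 0 -1;0 0 0 0 0 0 -1;0 0 0 0 0 0 -1;0 0 0 0 0 0 -1;0 0 0 0 0 0 -1;0 0 0 0 0 0 -1;0 0 0 0 0 0 -1"}}

```text
time: 3.85
ee_pos: [0.5337, 0.1348, 0.0041]
orientation: [[-0.998, -0.057, 0.003], [-0.057, 0.998, 0.001], [-0.003, 0.001, -1.0]]
contact_force: [-1.1, 0.6, 6.9]
grip_width: 0.636
grasp_force: 64.3
```

Emit:
{"name": "drive_tool", "arguments": {"commands": "0 0 0.6 0 0 0 -1;0 0 1 0 0 0 -1;0 0 1 0 0 0 -1;0 0 1 0 0 0 -1;0.015 -0.964 1 0 0 0.198 -1;0.015 -0.964 1 0 0 0.198 -1;0.015 -0.964 0.4 0 0 0.198 -1;0.015 -0.964 0 0 0 0.198 -1;0.015 -0.964 0 0 0 0.198 -1;0.015 -0.964 0 0 0 0.198 -1;0.015 -0.964 0 0 0 0.198 -1;0.015 -0.964 0 0 0 0.198 -1;0.015 -0.964 0 0 0 0.198 -1;0.015 -0.964 0 0 0 0.198 -1;0.015 -0.964 0 0 0 0.198 -1;0.015 -0.964 0 0 0 0.198 -1;0.015 -0.964 0 0 0 0.198 -1;0.015 -0.964 0 0 0 0.198 -1;0 0 0 0 0 0 -1;0 0 0 0 0 0 -1"}}

```text
time: 5.85
ee_pos: [0.5374, -0.2033, 0.1524]
orientation: [[-0.969, -0.247, -0.0], [-0.247, 0.969, 0.0], [-0.0, 0.0, -1.0]]
contact_force: [0.4, 0.2, -1.2]
grip_width: 0.636
grasp_force: 63.5
```

Run:
```python
from h import *
s,c=snap('wrist','w2.png'); print(s['ee_pos'],yaw(s),s['orientation'][:,2],s['contact_force'],s['grip_width'])
a=cv2.imread('pics/w2.png'); cv2.imwrite('pics/w2b.png',tile(a,0,0,1.5625,800,600,20))
```

```text
[ 0.53736799 -0.20327654  0.15240478] 104.27793640752363 [-5.05983194e-05  4.42758278e-04 -9.99999901e-01] [ 0.38162259  0.24261854 -1.1961961 ] 0.6358413171174119
```

View pics/w2b.png

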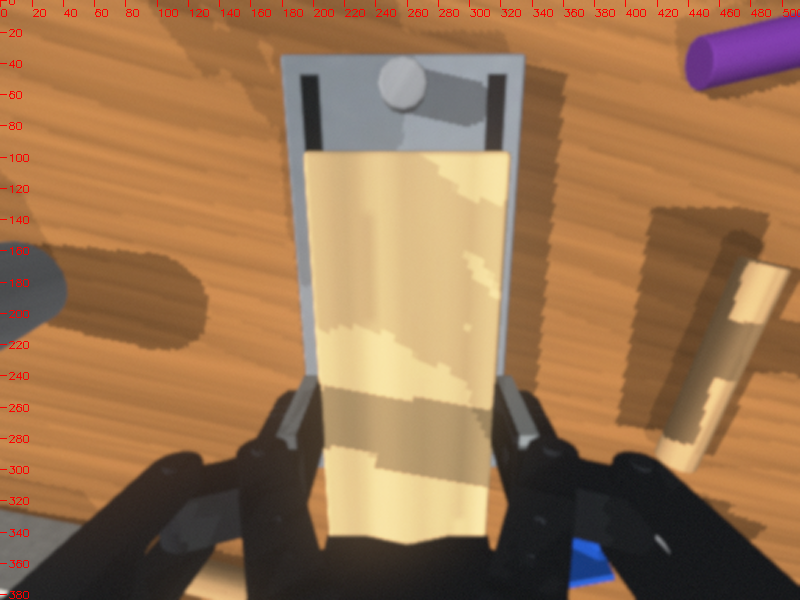

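Board held; the table's post end corners are at (282,56) and (524,55), the board's end corners at (305,151) and (509,151), the post top at (402,83).

Run:
```python
from h import *
s,c=load('w2.png')
P('table',c,s,[(282,56,.025),(524,55,.025),(502,375,.025),(307,375,.025)])
P('board',c,s,[(305,151,.1663),(509,151,.1663),(486,536,.1663),(329,535,.1663)])
P('post',c,s,[(402,83,.055)])
p=lambda u,v,z:hit(c,u/1.5625-.5,v/1.5625-.5,z,s)
ax=np.array([np.cos(np.radians(14.4)),np.sin(np.radians(14.4)),0])
m=(p(282,56,.025)+p(524,55,.025))/2; print('table c',m+.13*ax)
print('from post', p(402,83,.055)+.112*ax)
m=(p(305,151,.1663)+p(509,151,.1663))/2; print('board c',m+.08*ax)
```

```text
table [ 0.5035 -0.2134  0.025 ]
    [ 0.429  -0.2984  0.025 ] 0.1275 104.5
    [ 0.3971 -0.1749  0.025 ] 0.187 14.4
    [ 0.5782 -0.1285  0.025 ] 0.1275 -75.7
    [ 0.6096 -0.252   0.025 ] 0.1865 -165.6
board [ 0.5221 -0.2065  0.1663]
    [ 0.4661 -0.2489  0.1663] 0.0545 104.3
    [ 0.4526 -0.1961  0.1663] 0.1299 14.6
    [ 0.5783 -0.1634  0.1663] 0.0558 -76.2
    [ 0.5916 -0.2175  0.1663] 0.1294 -166.0
post [ 0.4297 -0.2326  0.055 ]
    [ 0.4297 -0.2326  0.055 ] 0.0 0.0
table c [ 0.53898006 -0.20430382  0.025     ]
from post [ 0.53820608 -0.20477938  0.055     ]
board c [ 0.53683181 -0.20262153  0.1663    ]
```

Emit:
{"name": "drive_tool", "arguments": {"commands": "0.08 -0.06 -0.9 0 0 0 -1;0 0 -0.9 0 0 0 -1;0 0 -0.9 0 0 0 -1;0 0 -0.9 0 0 0 -1;0 0 -0.9 0 0 0 -1;0 0 -0.2 0 0 0 -1;0 0 -0.2 0 0 0 -1;0 0 0 0 0 0 -1;0 0 -0.04 0 0 0 -1;0 0 0 0 0 0 -1"}}

```text
time: 6.9
ee_pos: [0.5403, -0.2047, 0.0298]
orientation: [[-0.969, -0.248, 0.002], [-0.248, 0.969, -0.001], [-0.001, -0.001, -1.0]]
contact_force: [0.4, -0.2, -1.9]
grip_width: 0.635
grasp_force: 63.5
```

Emit:
{"name": "drive_tool", "arguments": {"commands": "-0.02 0 -0.04 0 0 0 -1;0 0 -0.03 0 0 0 -1;0 0 0 0 0 0 -1;0 0 0 0 0 0 -1"}}

```text
time: 7.3
ee_pos: [0.54, -0.2048, 0.0291]
orientation: [[-0.969, -0.248, 0.003], [-0.248, 0.969, -0.001], [-0.002, -0.001, -1.0]]
contact_force: [-2.0, 0.5, 9.4]
grip_width: 0.637
grasp_force: 64.6
```

Emit:
{"name": "drive_tool", "arguments": {"commands": "0 0 0 0 0 0 1;0 0 0 0 0 0 1;0 0 0 0 0 0 1;0 0 0 0 0 0 1;0 0 1 0 0 0 1;0 0 1 0 0 0 1;0 0 1 0 0 0 1;0 0 1 0 0 0 1;0 0 1 0 0 0 1;0 0 1 0 0 0 1;0 0 1 0 0 0 1;0 0 1 0 0 0 1;0 0 0 0 0 0 1;0 0 0 0 0 0 1"}}

```text
time: 8.7
ee_pos: [0.5394, -0.2046, 0.2273]
orientation: [[-0.969, -0.248, 0.001], [-0.248, 0.969, -0.0], [-0.001, -0.001, -1.0]]
contact_force: [-0.2, -0.6, -0.5]
grip_width: 1.002
grasp_force: 0.0
```

Run:
```python
from h import *
s,c=snap('wrist','w3.png'); print(s['ee_pos'],yaw(s),s['orientation'][:,2])
a=cv2.imread('pics/w3.png'); cv2.imwrite('pics/w3b.png',tile(a,130,0,2.6,800,600,20))
```

```text
[ 0.5393799  -0.20460253  0.22727417] 104.36219211126641 [ 8.83347850e-04 -4.32468240e-04 -9.99999516e-01]
```

View pics/w3b.png

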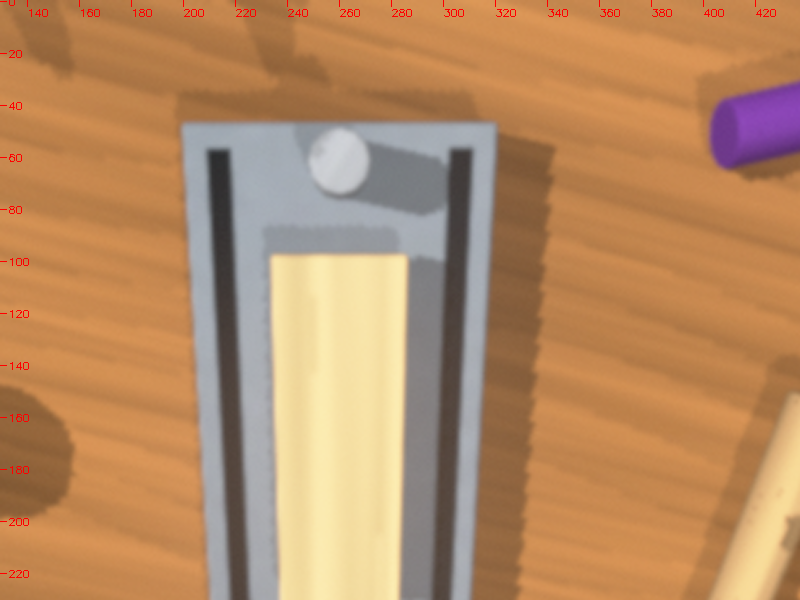

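The board lies flat on the table: end corners at (270,255) and (408,254) in the crop, table corners at (181,124) and (496,123).

Run:
```python
from h import *
s,c=load('w3.png')
k=(2.6,130,0)
P('table',c,s,[(181,124,.025),(496,123,.025),(470,599,.025),(208,599,.025)],*k)
P('board',c,s,[(270,255,.043),(408,254,.043),(400,599,.043),(279,599,.043)],*k)
p=lambda u,v,z:hit(c,130+u/2.6-.5,v/2.6-.5,z,s)
ax=np.array([np.cos(np.radians(14.4)),np.sin(np.radians(14.4)),0]);ay=np.array([-ax[1],ax[0],0])
for n,a,b,L in(('table',p(181,124,.025),p(496,123,.025),.13),('board',p(270,255,.043),p(408,254,.043),.08)):
    m=(a+b)/2+L*ax; print(n,m.round(4),m@ax,m@ay)
```

```text
table [ 0.5161 -0.2107  0.025 ]
    [ 0.429  -0.2995  0.025 ] 0.1288 104.5
    [ 0.3967 -0.1748  0.025 ] 0.2134 14.5
    [ 0.6033 -0.1213  0.025 ] 0.1299 -75.6
    [ 0.6356 -0.2472  0.025 ] 0.2131 -165.8
board [ 0.5366 -0.2052  0.043 ]
    [ 0.4692 -0.2515  0.043 ] 0.0562 104.7
    [ 0.4549 -0.1972  0.043 ] 0.1541 14.5
    [ 0.6041 -0.1585  0.043 ] 0.0569 -75.6
    [ 0.6182 -0.2136  0.043 ] 0.1537 -165.7
table [ 0.5388 -0.2049  0.025 ] 0.4708909618233118 -0.33241147965532136
board [ 0.5396 -0.2045  0.043 ] 0.47178161211957687 -0.33222152034378244
```

Emit:
{"name": "drive_tool", "arguments": {"commands": "0.493 0.957 -0.28 0 0 -0.79 1;0.493 0.957 -0.28 0 0 -0.79 1;0.493 0.957 -0.28 0 0 -0.79 1;0.493 0.957 -0.28 0 0 -0.79 1;0.493 0.957 -0.28 0 0 -0.79 1;0.493 0.957 -0.28 0 0 -0.79 1;0.493 0.957 -0.28 0 0 -0.79 1;0.493 0.957 -0.28 0 0 -0.79 1;0.493 0.957 -0.28 0 0 -0.79 1;0.493 0.957 -0.28 0 0 -0.79 1;0.493 0.957 -0.28 0 0 -0.79 1;0 0 0 0 0 0 1;0 0 0 0 0 0 1"}}

```text
time: 10.05
ee_pos: [0.6736, 0.0592, 0.148]
orientation: [[-0.938, 0.347, -0.004], [0.347, 0.938, -0.0], [0.003, -0.001, -1.0]]
contact_force: [-0.4, 0.1, -0.4]
grip_width: 0.999
grasp_force: 0.0
```

Run:
```python
from h import *
s,c=snap('wrist','w4.png'); print(s['ee_pos'],yaw(s),s['orientation'][:,2])
a=cv2.imread('pics/w4.png'); cv2.imwrite('pics/w4b.png',tile(a,130,70,3.2,800,600,20))
```

```text
[0.67358904 0.05924135 0.14796805] 69.71149445180498 [-3.57430404e-03 -1.81338511e-04 -9.99993596e-01]
```

View pics/w4b.png

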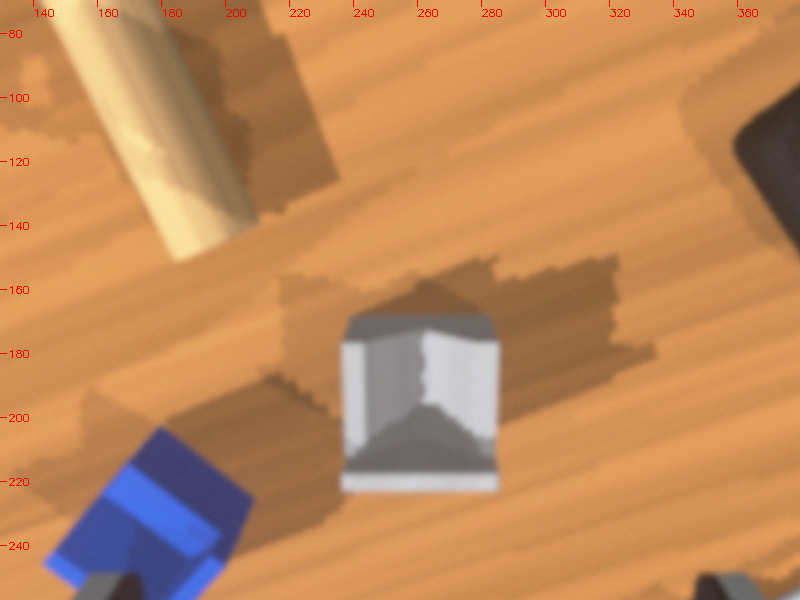

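The steel vstop block is centred under the tool at crop (420,415), plate edge at rows 472-491. The blue look-alike is at the left with its near corner at (250,500), so I'll descend partly closed.

Run:
```python
from h import *
s,c=load('w4.png'); k=(3.2,130,70)
P('vstop',c,s,[(342,342,.035),(499,342,.035),(497,491,.048),(341,491,.048)],*k)
P('dowel end',c,s,[(177,261,.01),(257,220,.014)],*k)
```

```text
vstop [0.6802 0.0575 0.0415]
    [0.654  0.0439 0.035 ] 0.0442 69.7
    [0.6693 0.0853 0.035 ] 0.0398 -21.1
    [0.7064 0.071  0.048 ] 0.0439 -110.3
    [0.6912 0.0298 0.048 ] 0.0398 159.3
dowel end [0.6172 0.0165 0.012 ]
    [0.6188 0.0024 0.01  ] 0.0284 96.3
    [0.6156 0.0307 0.014 ] 0.0284 -83.7
```

Emit:
{"name": "drive_tool", "arguments": {"commands": "0.264 -0.07 0 0 0 0 0.4;0 0 0 0 0 0 0.4;0 0 -0.9 0 0 0 0.4;0 0 -0.9 0 0 0 0.4;0 0 -0.9 0 0 0 0.4;0 0 -0.9 0 0 0 0.4;0 0 -0.9 0 0 0 0.4;0 0 -0.9 0 0 0 0.4;0 0 -0.28 0 0 0 0.4;0 0 0 0 0 0 0.4;0 0 0 0 0 0 -1;0 0 0 0 0 0 -1;0 0 0 0 0 0 -1;0 0 0 0 0 0 -1;0 0 0 0 0 0 -1"}}

```text
time: 11.6
ee_pos: [0.6825, 0.0568, 0.0097]
orientation: [[-0.937, 0.349, 0.003], [0.349, 0.937, -0.0], [-0.003, 0.001, -1.0]]
contact_force: [0.4, -2.0, 6.4]
grip_width: 0.504
grasp_force: 63.6
```

Emit:
{"name": "drive_tool", "arguments": {"commands": "0 0 0.6 0 0 0 -1;0 0 1 0 0 0 -1;0 0 1 0 0 0 -1;0 0 1 0 0 0 -1;0 0 1 0 0 0 -1;0 0 1 0 0 0 -1;-0.217 -0.2987 0.4 0 0 -0.9804 -1;-0.217 -0.2987 0 0 0 -0.9804 -1;-0.217 -0.2987 0 0 0 -0.9804 -1;-0.217 -0.2987 0 0 0 -0.9804 -1;-0.217 -0.2987 0 0 0 -0.9804 -1;-0.217 -0.2987 0 0 0 -0.9804 -1;-0.217 -0.2987 0 0 0 -0.9804 -1;-0.217 -0.2987 0 0 0 -0.9804 -1;-0.217 -0.2987 0 0 0 -0.9804 -1;-0.217 -0.2987 0 0 0 -0.9804 -1;-0.217 -0.2987 0 0 0 -0.9804 -1;-0.217 -0.2987 0 0 0 -0.9804 -1;-0.217 -0.2987 0 0 0 -0.9804 -1;-0.217 -0.2987 0 0 0 -0.9804 -1"}}

```text
time: 13.6
ee_pos: [0.6044, -0.0475, 0.1581]
orientation: [[-0.251, 0.968, -0.001], [0.968, 0.251, 0.001], [0.001, -0.001, -1.0]]
contact_force: [1.5, 0.3, -3.0]
grip_width: 0.502
grasp_force: 62.9
```

Emit:
{"name": "drive_tool", "arguments": {"commands": "-0.217 -0.2987 0 0 0 -0.9804 -1;-0.217 -0.2987 0 0 0 -0.9804 -1;-0.217 -0.2987 0 0 0 -0.9804 -1;-0.217 -0.2987 0 0 0 -0.9804 -1;-0.217 -0.2987 0 0 0 -0.9804 -1;-0.217 -0.2987 0 0 0 -0.9804 -1;-0.217 -0.2987 0 0 0 -0.9804 -1;-0.217 -0.2987 0 0 0 -0.9804 -1;-0.217 -0.2987 0 0 0 -0.9804 -1;-0.217 -0.2987 0 0 0 -0.9804 -1;-0.217 -0.2987 0 0 0 -0.9804 -1;-0.217 -0.2987 0 0 0 -0.9804 -1;-0.217 -0.2987 0 0 0 -0.9804 -1;-0.217 -0.2987 0 0 0 -0.9804 -1;-0.217 -0.2987 0 0 0 -0.9804 -1;-0.217 -0.2987 0 0 0 -0.9804 -1;-0.217 -0.2987 0 0 0 -0.9804 -1;-0.217 -0.2987 0 0 0 -0.9804 -1;-0.217 -0.2987 0 0 0 -0.9804 -1;-0.217 -0.2987 0 0 0 -0.9804 -1"}}

```text
time: 15.6
ee_pos: [0.4961, -0.1967, 0.1583]
orientation: [[0.898, 0.44, -0.001], [0.44, -0.898, 0.001], [-0.0, -0.001, -1.0]]
contact_force: [-0.1, 0.4, -3.8]
grip_width: 0.503
grasp_force: 62.9
```

Emit:
{"name": "drive_tool", "arguments": {"commands": "-0.217 -0.2987 0 0 0 -0.9804 -1;-0.217 -0.2987 0 0 0 -0.9804 -1;-0.217 -0.2987 0 0 0 -0.9804 -1;0 0 0 0 0 0 -1;0 0 0 0 0 0 -1;0 0 0 0 0 0 -1"}}

```text
time: 16.2
ee_pos: [0.4807, -0.2189, 0.1582]
orientation: [[0.968, 0.252, 0.0], [0.252, -0.968, 0.0], [0.0, -0.0, -1.0]]
contact_force: [-0.1, 0.5, -4.2]
grip_width: 0.502
grasp_force: 62.7
```

Run:
```python
from h import *
s,c=snap('wrist','w5.png'); print(s['ee_pos'],yaw(s),s['orientation'][:,2],s['qpos'])
a=cv2.imread('pics/w5.png'); cv2.imwrite('pics/w5b.png',tile(a,130,120,3.0,800,600,20))
```

```text
[ 0.48066745 -0.21887121  0.15817869] -75.40809789937735 [ 9.68370611e-06  2.43921819e-04 -9.99999970e-01] [-5.79469736e-01  2.57003880e-01 -2.12755040e-01  1.10116287e+00
  2.09404954e-04  2.30744618e+00]
```

View pics/w5b.png

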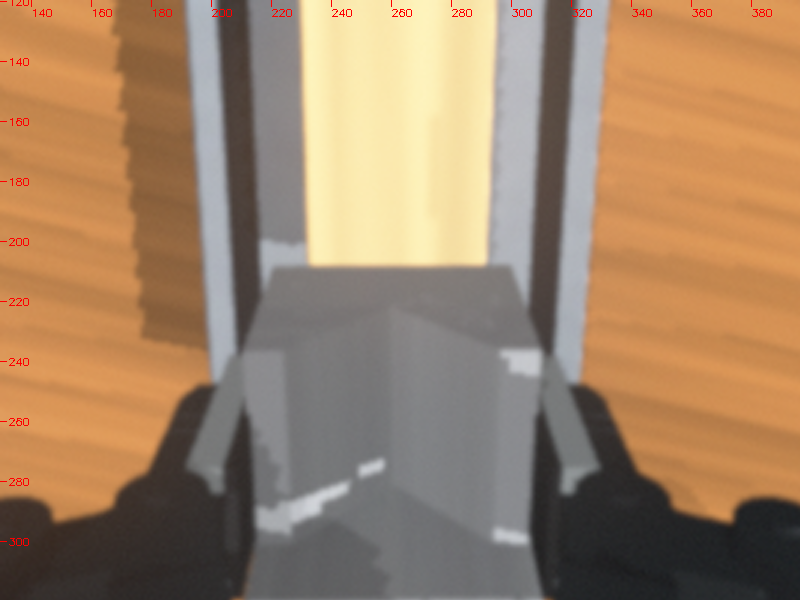

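The held block shows its open end face: foot edge at crop row 267 (cols 272-511), top edge at row 350 (cols 242-543), with the board beyond it.

Run:
```python
from h import *
s,c=load('w5.png'); K=3.0
p=lambda u,v,z:hit(c,130+u/K-.5,120+v/K-.5,z,s)
t=np.radians(14.5);ax=np.array([np.cos(t),np.sin(t),0]);ay=np.array([-ax[1],ax[0],0])
for a,b,z in(((272,267),(511,267),.1485),((242,350),(543,350),.1835)):
    A,B=p(*a,z),p(*b,z); m=(A+B)/2-.02*ax; d=B-A; print('block c',m.round(4),'w',np.linalg.norm(d),np.degrees(np.arctan2(d[1],d[0])),'rel TCP',((m-s['ee_pos'])@ax).round(4),((m-s['ee_pos'])@ay).round(4))
for r,l,q in((5,300,496),(260,307,488)):
    m=(p(l,r,.043)+p(q,r,.043))/2; print('board axis lateral',m@ay, np.linalg.norm(p(l,r,.043)-p(q,r,.043)),'prev',np.array([.5396,-.2045,0])@ay)
print('tcp lat',s['ee_pos']@ay,'axial',s['ee_pos']@ax, 'target axial',np.array([.5396,-.2045,0])@ax-.06)
```

```text
block c [ 0.4815 -0.2176  0.1485] w 0.04434051165071931 -75.43210406093446 rel TCP 0.0011 0.001
block c [ 0.4818 -0.2177  0.1835] w 0.044449870853303486 -75.43317553730661 rel TCP 0.0014 0.0008
board axis lateral -0.3329298271916421 0.05593357838768088 prev -0.3330912426450996
board axis lateral -0.33301692426640334 0.05660063614300734 prev -0.3330912426450996
tcp lat -0.33224916035925767 axial 0.4105560803165181 target axial 0.4112097559188936
```

Emit:
{"name": "drive_tool", "arguments": {"commands": "0 -0.072 -0.9 0 0 0 -1;0 0 -0.9 0 0 0 -1;0 0 -0.9 0 0 0 -1;0 0 -0.9 0 0 0 -1;0 0 -0.4 0 0 0 -1;0 0 0 0 0 0 -1;0 0 -0.08 0 0 0 -1;0 0 0 0 0 0 -1"}}

```text
time: 17.05
ee_pos: [0.4814, -0.2215, 0.0571]
orientation: [[0.968, 0.251, 0.002], [0.251, -0.968, -0.001], [0.001, 0.001, -1.0]]
contact_force: [-0.5, -0.1, -3.3]
grip_width: 0.504
grasp_force: 62.6
```

Correct about −1 mm x and +0.8 mm y, then lower gently.

Emit:
{"name": "drive_tool", "arguments": {"commands": "-0.036 0.03 -0.06 0 0 0 -1;0 0 -0.06 0 0 0 -1;0 0 -0.04 0 0 0 -1;0 0 0 0 0 0 -1;0 0 0 0 0 0 -1"}}

```text
time: 17.55
ee_pos: [0.4799, -0.2205, 0.0527]
orientation: [[0.968, 0.251, 0.001], [0.251, -0.968, -0.0], [0.001, 0.001, -1.0]]
contact_force: [-0.9, 1.1, 4.1]
grip_width: 0.506
grasp_force: 63.3
```

Emit:
{"name": "drive_tool", "arguments": {"commands": "0 0 0 0 0 0 1;0 0 0 0 0 0 1;0 0 0 0 0 0 1;0 0 0.6 0 0 0 1;0 0 1 0 0 0 1;0 0 1 0 0 0 1;0 0 1 0 0 0 1;0 0 1 0 0 0 1;0 0 1 0 0 0 1;0 0 1 0 0 0 1;0 0 0 0 0 0 1;0 0 0 0 0 0 1"}}

```text
time: 18.75
ee_pos: [0.48, -0.2206, 0.2174]
orientation: [[0.968, 0.25, 0.001], [0.25, -0.968, -0.001], [0.001, 0.001, -1.0]]
contact_force: [0.1, -0.1, -0.4]
grip_width: 1.002
grasp_force: 0.0
```

Run:
```python
from h import *
s,c=snap('wrist','w6.png'); print(s['ee_pos'],yaw(s),s['orientation'][:,2])
```

```text
[ 0.4800289  -0.22063164  0.21737787] -75.49916082747347 [ 1.20167176e-03 -8.93144083e-04 -9.99998879e-01]
```

Emit:
{"name": "drive_tool", "arguments": {"commands": "0.0838 0.505 -0.057 0 0 0.9973 1;0.0838 0.505 -0.057 0 0 0.9973 1;0.0838 0.505 -0.057 0 0 0.9973 1;0.0838 0.505 -0.057 0 0 0.9973 1;0.0838 0.505 -0.057 0 0 0.9973 1;0.0838 0.505 -0.057 0 0 0.9973 1;0.0838 0.505 -0.057 0 0 0.9973 1;0.0838 0.505 -0.057 0 0 0.9973 1;0.0838 0.505 -0.057 0 0 0.9973 1;0.0838 0.505 -0.057 0 0 0.9973 1;0.0838 0.505 -0.057 0 0 0.9973 1;0.0838 0.505 -0.057 0 0 0.9973 1;0.0838 0.505 -0.057 0 0 0.9973 1;0.0838 0.505 -0.057 0 0 0.9973 1;0.0838 0.505 -0.057 0 0 0.9973 1;0.0838 0.505 -0.057 0 0 0.9973 1;0.0838 0.505 -0.057 0 0 0.9973 1;0.0838 0.505 -0.057 0 0 0.9973 1;0.0838 0.505 -0.057 0 0 0.9973 1;0.0838 0.505 -0.057 0 0 0.9973 1"}}

```text
time: 20.8
ee_pos: [0.5206, 0.0327, 0.1868]
orientation: [[-0.078, 0.997, -0.003], [0.997, 0.078, 0.0], [0.0, -0.003, -1.0]]
contact_force: [0.3, -0.1, 0.2]
grip_width: 1.003
grasp_force: 0.0
```

Emit:
{"name": "drive_tool", "arguments": {"commands": "0.0838 0.505 -0.057 0 0 0.9973 1;0.0838 0.505 -0.057 0 0 0.9973 1;0.0838 0.505 -0.057 0 0 0.9973 1;0.0838 0.505 -0.057 0 0 0.9973 1;0.0838 0.505 -0.057 0 0 0.9973 1;0.0838 0.505 -0.057 0 0 0.9973 1;0.0838 0.505 -0.057 0 0 0.9973 1;0.0838 0.505 -0.057 0 0 0.9973 1;0.0838 0.505 -0.057 0 0 0.9973 1;0.0838 0.505 -0.057 0 0 0.9973 1;0.0838 0.505 -0.057 0 0 0.9973 1;0.0838 0.505 -0.057 0 0 0.9973 1;0.0838 0.505 -0.057 0 0 0.9973 1;0.0838 0.505 -0.057 0 0 0.9973 1;0.0838 0.505 -0.057 0 0 0.9973 1;0.0838 0.505 -0.057 0 0 0.9973 1;0.0838 0.505 -0.057 0 0 0.9973 1;0.0838 0.505 -0.057 0 0 0.9973 1;0.0838 0.505 -0.057 0 0 0.9973 1;0.0838 0.505 -0.057 0 0 0.9973 1"}}

```text
time: 22.8
ee_pos: [0.5625, 0.2848, 0.158]
orientation: [[-0.995, 0.1, -0.003], [0.1, 0.995, -0.001], [0.003, -0.001, -1.0]]
contact_force: [-0.3, -0.0, 0.9]
grip_width: 1.003
grasp_force: 0.0
```

Emit:
{"name": "drive_tool", "arguments": {"commands": "0.0838 0.505 -0.057 0 0 0.9973 1;0.0838 0.505 -0.057 0 0 0.9973 1;0.0838 0.505 -0.057 0 0 0.9973 1;0.0838 0.505 -0.057 0 0 0.9973 1;0.0838 0.505 -0.057 0 0 0.9973 1;0.0838 0.505 -0.057 0 0 0.9973 1;0.0838 0.505 -0.057 0 0 0.9973 1;0 0 0 0 0 0 1;0 0 0 0 0 0 1"}}

```text
time: 23.7
ee_pos: [0.5773, 0.3726, 0.1485]
orientation: [[-0.928, -0.373, -0.002], [-0.373, 0.928, -0.001], [0.003, -0.0, -1.0]]
contact_force: [0.6, -0.4, 0.3]
grip_width: 1.003
grasp_force: 0.0
```

Run:
```python
from h import *
s,c=snap('wrist','w7.png'); print(s['ee_pos'],yaw(s),s['orientation'][:,2])
a=cv2.imread('pics/w6.png'); b=cv2.imread('pics/w7.png')
cv2.imwrite('pics/w67.png',np.hstack([tile(a,190,100,3.0,400,600,20),tile(b,180,70,2.7,400,600,20)]))
```

```text
[0.57731871 0.37256953 0.14848916] 111.92682072631405 [-0.00236725 -0.00137897 -0.99999625]
```

View pics/w67.png

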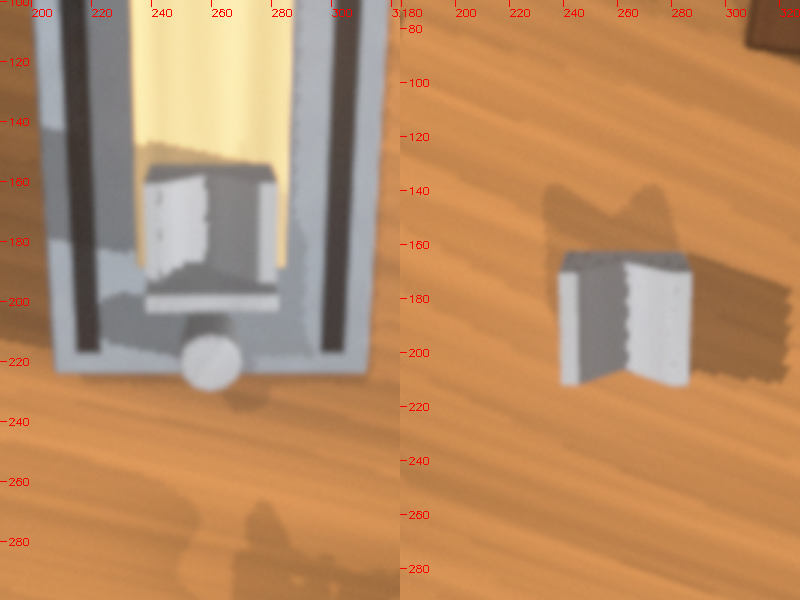

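Left: vstop stands on the board, plate outer edge at row 311 (cols 145-279) and board end corners at (137,267) and (287,267). Right: plain block with top corners at (159,272), (290,272), (288,384) and (162,385), square to the tool.

Run:
```python
from h import *
s,c=load('w6.png'); k=(3.0,190,100)
t=np.radians(14.5);ax=np.array([np.cos(t),np.sin(t),0]);ay=np.array([-ax[1],ax[0],0])
p=lambda u,v,z:hit(c,190+u/3-.5,100+v/3-.5,z,s)
for n,a,b,z in(('board end',(137,267),(287,267),.043),('plate outer',(145,311),(279,311),.091),('back top',(146,183),(276,182),.078),('back foot',(153,166),(270,166),.043),('board up',(130,5),(296,5),.043),('post',(211,362),(211,362),.055)):
    A,B=p(*a,z),p(*b,z);m=(A+B)/2;d=B-A; print(n,'ax',(m@ax).round(4),'lat',(m@ay).round(4),'w',np.linalg.norm(d).round(4),np.degrees(np.arctan2(d[1],d[0])).round(1))
s,c=load('w7.png')
P('vplain',c,s,[(159,272,.035),(290,272,.035),(288,384,.035),(162,385,.035)],2.7,180,70)
```

```text
board end ax 0.3918 lat -0.333 w 0.0565 -75.5
plate outer ax 0.3916 lat -0.333 w 0.0436 -75.6
back top ax 0.4313 lat -0.3327 w 0.0423 -75.1
back foot ax 0.4302 lat -0.3329 w 0.0425 -75.5
board up ax 0.486 lat -0.3334 w 0.0571 -75.5
post ax 0.3582 lat -0.3326 w 0.0 0.0
vplain [0.5781 0.3759 0.035 ]
    [0.5677 0.3481 0.035 ] 0.0435 111.9
    [0.5514 0.3885 0.035 ] 0.0399 22.5
    [0.5883 0.4037 0.035 ] 0.0438 -67.6
    [0.605  0.3633 0.035 ] 0.0402 -157.9
```

Emit:
{"name": "drive_tool", "arguments": {"commands": "0.03 0.13 -0.9 0 0 0.05 1;0 0 -0.9 0 0 0 1;0 0 -0.9 0 0 0 1;0 0 -0.9 0 0 0 1;0 0 -0.9 0 0 0 1;0 0 -0.9 0 0 0 1;0 0 -0.26 0 0 0 1;0 0 0 0 0 0 1;0 0 0 0 0 0 -1;0 0 0 0 0 0 -1;0 0 0 0 0 0 -1;0 0 0 0 0 0 -1;0 0 0 0 0 0 -1;0 0 0 0 0 0 -1;0 0 0 0 0 0 -1"}}

```text
time: 25.25
ee_pos: [0.58, 0.3768, 0.0104]
orientation: [[-0.926, -0.378, 0.003], [-0.378, 0.926, 0.001], [-0.003, 0.0, -1.0]]
contact_force: [-0.2, -0.0, 6.8]
grip_width: 0.504
grasp_force: 63.6
```

Emit:
{"name": "drive_tool", "arguments": {"commands": "0 0 0.6 0 0 0 -1;0 0 1 0 0 0 -1;0 0 1 0 0 0 -1;0 0 1 0 0 0 -1;0.03 -0.943 1 0 0 -0.08 -1;0.03 -0.943 1 0 0 -0.08 -1;0.03 -0.943 0.4 0 0 -0.08 -1;0.03 -0.943 0 0 0 -0.08 -1;0.03 -0.943 0 0 0 -0.08 -1;0.03 -0.943 0 0 0 -0.08 -1;0.03 -0.943 0 0 0 -0.08 -1;0.03 -0.943 0 0 0 -0.08 -1;0.03 -0.943 0 0 0 -0.08 -1;0.03 -0.943 0 0 0 -0.08 -1;0.03 -0.943 0 0 0 -0.08 -1;0.03 -0.943 0 0 0 -0.08 -1;0.03 -0.943 0 0 0 -0.08 -1;0.03 -0.943 0 0 0 -0.08 -1;0.03 -0.943 0 0 0 -0.08 -1;0.03 -0.943 0 0 0 -0.08 -1"}}

```text
time: 27.25
ee_pos: [0.5903, -0.0017, 0.1589]
orientation: [[-0.956, -0.294, -0.001], [-0.294, 0.956, 0.0], [0.001, 0.001, -1.0]]
contact_force: [-0.6, 0.6, -3.3]
grip_width: 0.504
grasp_force: 62.7
```

Emit:
{"name": "drive_tool", "arguments": {"commands": "0.03 -0.943 0 0 0 -0.08 -1;0.03 -0.943 0 0 0 -0.08 -1;0.03 -0.943 0 0 0 -0.08 -1;0.03 -0.943 0 0 0 -0.08 -1;0.03 -0.943 0 0 0 -0.08 -1;0.03 -0.943 0 0 0 -0.08 -1;0.03 -0.943 0 0 0 -0.08 -1;0.03 -0.943 0 0 0 -0.08 -1;0 0 0 0 0 0 -1;0 0 0 0 0 0 -1;0 0 0 0 0 0 -1"}}

```text
time: 28.35
ee_pos: [0.5965, -0.1886, 0.1586]
orientation: [[-0.968, -0.251, -0.001], [-0.251, 0.968, 0.001], [0.001, 0.001, -1.0]]
contact_force: [1.0, -0.2, -3.5]
grip_width: 0.501
grasp_force: 62.6
```

Run:
```python
from h import *
s,c=snap('wrist','w8.png'); print(s['ee_pos'],yaw(s),s['orientation'][:,2])
a=cv2.imread('pics/w8.png'); cv2.imwrite('pics/w8b.png',tile(a,130,130,3.0,800,600,20))
```

```text
[ 0.59651399 -0.18862717  0.15859972] 104.55228495857155 [-7.52316639e-04  8.66404006e-04 -9.99999342e-01]
```

View pics/w8b.png

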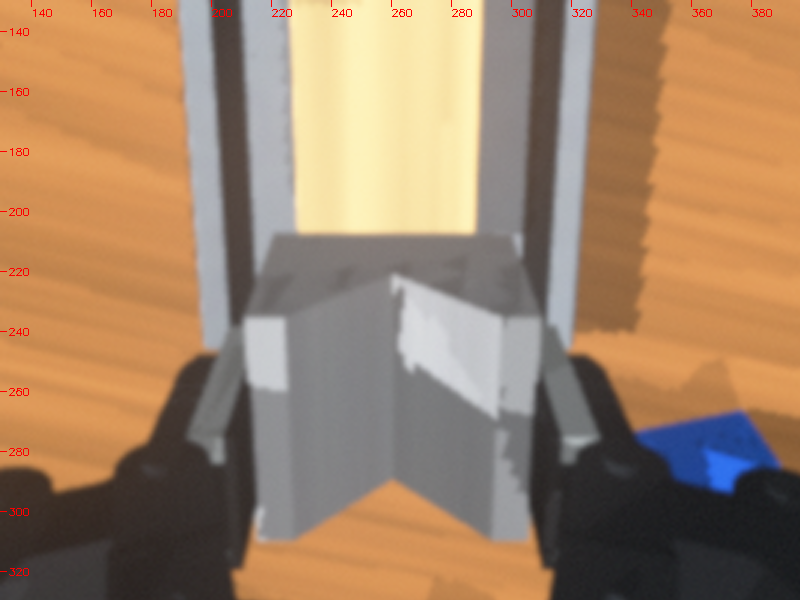

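The plain block is held: its post-side foot edge is at crop row 234 (cols 272-512), top edge at row 317 (cols 244-541), with the board's sides at cols 297 and 475.

Run:
```python
from h import *
s,c=load('w8.png')
t=np.radians(14.5);ax=np.array([np.cos(t),np.sin(t),0]);ay=np.array([-ax[1],ax[0],0])
p=lambda u,v,z:hit(c,130+u/3-.5,130+v/3-.5,z,s)
for n,a,b,z in(('foot',(272,234),(512,234),.1482),('top',(244,317),(541,317),.1832),('far top',(260,540),(528,540),.1832),('board lo',(297,230),(475,230),.043),('board up',(290,3),(483,3),.043)):
    A,B=p(*a,z),p(*b,z);m=(A+B)/2;d=B-A; print(n,'ax',(m@ax).round(4),'lat',(m@ay).round(4),'w',np.linalg.norm(d).round(4),np.degrees(np.arctan2(d[1],d[0])).round(1))
print('tcp',s['ee_pos']@ax,s['ee_pos']@ay)
```

```text
foot ax 0.5089 lat -0.3314 w 0.0447 104.5
top ax 0.5088 lat -0.3313 w 0.0441 104.5
far top ax 0.5487 lat -0.331 w 0.0436 104.5
board lo ax 0.5475 lat -0.3332 w 0.0558 104.5
board up ax 0.4776 lat -0.333 w 0.0557 104.5
tcp 0.5302851418237323 -0.3319741263912721
```

Emit:
{"name": "drive_tool", "arguments": {"commands": "0.1 -0.04 -0.9 0 0 0 -1;0 0 -0.9 0 0 0 -1;0 0 -0.9 0 0 0 -1;0 0 -0.9 0 0 0 -1;0 0 -0.4 0 0 0 -1;0 0 0 0 0 0 -1;0 0 -0.06 0 0 0 -1;0 0 0 0 0 0 -1"}}

```text
time: 29.2
ee_pos: [0.6003, -0.1908, 0.0584]
orientation: [[-0.968, -0.251, 0.002], [-0.251, 0.968, -0.001], [-0.002, -0.001, -1.0]]
contact_force: [-1.1, -0.8, -2.6]
grip_width: 0.503
grasp_force: 62.6
```

Emit:
{"name": "drive_tool", "arguments": {"commands": "-0.024 0.04 -0.08 0 0 0 -1;0 0 -0.06 0 0 0 -1;0 0 -0.04 0 0 0 -1;0 0 -0.03 0 0 0 -1;0 0 0 0 0 0 -1;0 0 0 0 0 0 -1"}}

```text
time: 29.8
ee_pos: [0.599, -0.1896, 0.0534]
orientation: [[-0.968, -0.251, 0.001], [-0.251, 0.968, -0.0], [-0.001, -0.001, -1.0]]
contact_force: [-1.9, 0.6, 5.5]
grip_width: 0.504
grasp_force: 63.8
```

Emit:
{"name": "drive_tool", "arguments": {"commands": "0 0 0 0 0 0 1;0 0 0 0 0 0 1;0 0 0 0 0 0 1;0 0 0.6 0 0 0 1;0 0 1 0 0 0 1;0 0 1 0 0 0 1;0 0 1 0 0 0 1;0 0 1 0 0 0 1;0 0 1 0 0 0 1;0 0 1 0 0 0 1;0 0 0 0 0 0 1;0 0 0 0 0 0 1"}}

```text
time: 31.0
ee_pos: [0.5991, -0.1897, 0.2171]
orientation: [[-0.968, -0.251, 0.001], [-0.251, 0.968, -0.0], [-0.001, -0.001, -1.0]]
contact_force: [0.2, -0.0, -0.1]
grip_width: 1.0
grasp_force: 0.0
```

Run:
```python
from h import *
s,c=snap('wrist','w9.png'); print(s['ee_pos'],yaw(s),s['orientation'][:,2])
```

```text
[ 0.59914899 -0.18974053  0.21705431] 104.51341202245233 [ 1.12648278e-03 -4.39793287e-04 -9.99999269e-01]
```

Emit:
{"name": "drive_tool", "arguments": {"commands": "-0.238 0.901 -0.39 0 0 -0.339 1;-0.238 0.901 -0.39 0 0 -0.339 1;-0.238 0.901 -0.39 0 0 -0.339 1;-0.238 0.901 -0.39 0 0 -0.339 1;-0.238 0.901 -0.39 0 0 -0.339 1;-0.238 0.901 -0.39 0 0 -0.339 1;-0.238 0.901 -0.39 0 0 -0.339 1;-0.238 0.901 -0.39 0 0 -0.339 1;-0.238 0.901 -0.39 0 0 -0.339 1;0 0 0 0 0 0 1;0 0 0 0 0 0 1"}}

```text
time: 32.15
ee_pos: [0.5443, 0.0135, 0.1279]
orientation: [[-0.999, -0.042, -0.002], [-0.042, 0.999, 0.0], [0.002, 0.0, -1.0]]
contact_force: [-0.7, -0.5, -0.1]
grip_width: 1.001
grasp_force: 0.0
```

Run:
```python
from h import *
s,c=snap('wrist','w10.png'); print(s['ee_pos'],yaw(s),s['orientation'][:,2])
a=cv2.imread('pics/w9.png'); b=cv2.imread('pics/w10.png')
cv2.imwrite('pics/w910.png',np.hstack([tile(a,190,100,3.0,400,600,20),tile(b,170,10,2.3,400,600,20)]))
```

```text
[0.5443476  0.01349752 0.12790725] 92.40214796398438 [-2.25250549e-03  3.53588790e-05 -9.99997462e-01]
```

View pics/w910.png

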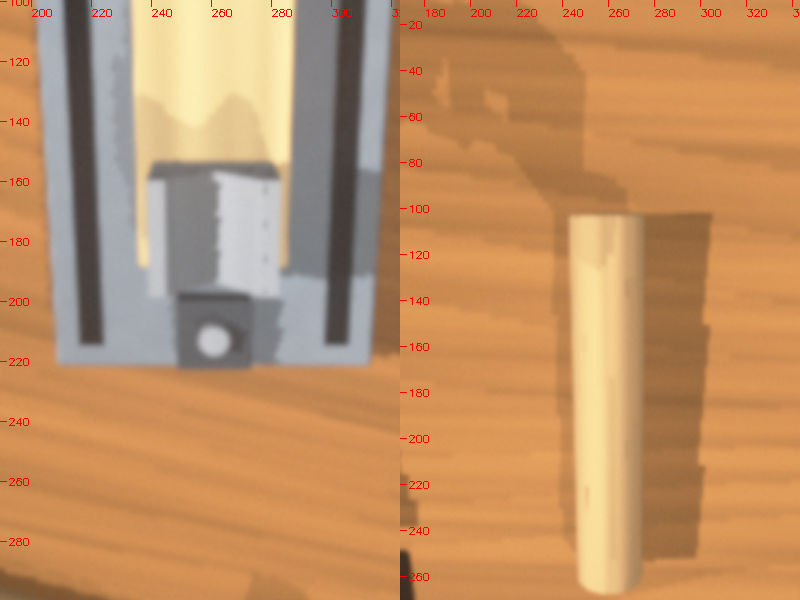

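Left: the plain block stands at the nut end, its far top edge at row 297 against board corners at row 267. Right: the thick dowel runs from (206,214) to (209,594), parallel to the tool.

Run:
```python
from h import *
s,c=load('w9.png')
t=np.radians(14.5);ax=np.array([np.cos(t),np.sin(t),0]);ay=np.array([-ax[1],ax[0],0])
p=lambda u,v,z:hit(c,190+u/3-.5,100+v/3-.5,z,s)
for n,a,b,z in(('board end',(138,267),(290,266),.043),('far top',(148,297),(280,297),.078),('near top',(148,180),(279,180),.078)):
    A,B=p(*a,z),p(*b,z);m=(A+B)/2;d=B-A; print(n,'ax',(m@ax).round(4),'lat',(m@ay).round(4),'w',np.linalg.norm(d).round(4),np.degrees(np.arctan2(d[1],d[0])).round(1))
s,c=load('w10.png')
P('dowel',c,s,[(169,214,.02),(243,213,.02),(241,560,.014),(178,560,.014)],2.3,170,10)
P('ends',c,s,[(206,214,.027),(209,594,.018)],2.3,170,10)
```

```text
board end ax 0.5504 lat -0.3327 w 0.0572 104.9
far top ax 0.5505 lat -0.3327 w 0.0447 104.5
near top ax 0.5103 lat -0.3329 w 0.0425 104.5
dowel [0.5388 0.0135 0.017 ]
    [ 0.4687 -0.0032  0.02  ] 0.0263 93.1
    [0.4673 0.0231 0.02  ] 0.142 3.0
    [0.6091 0.0306 0.014 ] 0.027 -87.6
    [0.6102 0.0036 0.014 ] 0.1417 -177.2
ends [0.5459 0.0137 0.0225]
    [0.4681 0.01   0.027 ] 0.156 2.8
    [0.6238 0.0175 0.018 ] 0.156 -177.2
```

Emit:
{"name": "drive_tool", "arguments": {"commands": "0.03 0 -0.9 0 0 0.05 1;0 0 -0.9 0 0 0 1;0 0 -0.9 0 0 0 1;0 0 -0.9 0 0 0 1;0 0 -0.9 0 0 0 1;0 0 -0.36 0 0 0 1;0 0 0 0 0 0 1;0 0 0 0 0 0 1;0 0 0 0 0 0 -1;0 0 0 0 0 0 -1;0 0 0 0 0 0 -1;0 0 0 0 0 0 -1;0 0 0 0 0 0 -1;0 0 0 0 0 0 -1;0 0 0 0 0 0 -1"}}

```text
time: 33.7
ee_pos: [0.5465, 0.0131, 0.0084]
orientation: [[-0.999, -0.044, 0.001], [-0.044, 0.999, -0.0], [-0.001, -0.0, -1.0]]
contact_force: [-1.5, 0.4, 6.2]
grip_width: 0.298
grasp_force: 59.0
```

Emit:
{"name": "drive_tool", "arguments": {"commands": "0 0 0.6 0 0 0 -1;0 0 1 0 0 0 -1;0 0 1 0 0 0 -1;0 0 1 0 0 0 -1;0 0 1 0 0 0 -1;0 0 1 0 0 0 -1;0 -0.9587 0.4 0 0 0.333 -1;0 -0.9587 0 0 0 0.333 -1;0 -0.9587 0 0 0 0.333 -1;0 -0.9587 0 0 0 0.333 -1;0 -0.9587 0 0 0 0.333 -1;0 -0.9587 0 0 0 0.333 -1;0 -0.9587 0 0 0 0.333 -1;0 -0.9587 0 0 0 0.333 -1;0 -0.9587 0 0 0 0.333 -1;0 0 0 0 0 0 -1;0 0 0 0 0 0 -1;0 0 0 0 0 0 -1"}}

```text
time: 35.5
ee_pos: [0.5457, -0.2016, 0.1573]
orientation: [[-0.968, -0.251, -0.001], [-0.251, 0.968, 0.001], [0.001, 0.001, -1.0]]
contact_force: [-0.3, 0.2, -1.3]
grip_width: 0.301
grasp_force: 59.2
```

Run:
```python
from h import *
s,c=snap('wrist','w11.png'); print(s['ee_pos'],yaw(s),s['orientation'][:,2],s['contact_force'])
a=cv2.imread('pics/w11.png'); cv2.imwrite('pics/w11b.png',tile(a,100,0,2.4,800,600,20))
```

```text
[ 0.54567412 -0.20162073  0.15731499] 104.52013437694436 [-7.83400100e-04  8.74183520e-04 -9.99999311e-01] [-0.26258074  0.21067663 -1.27701502]
```

View pics/w11b.png

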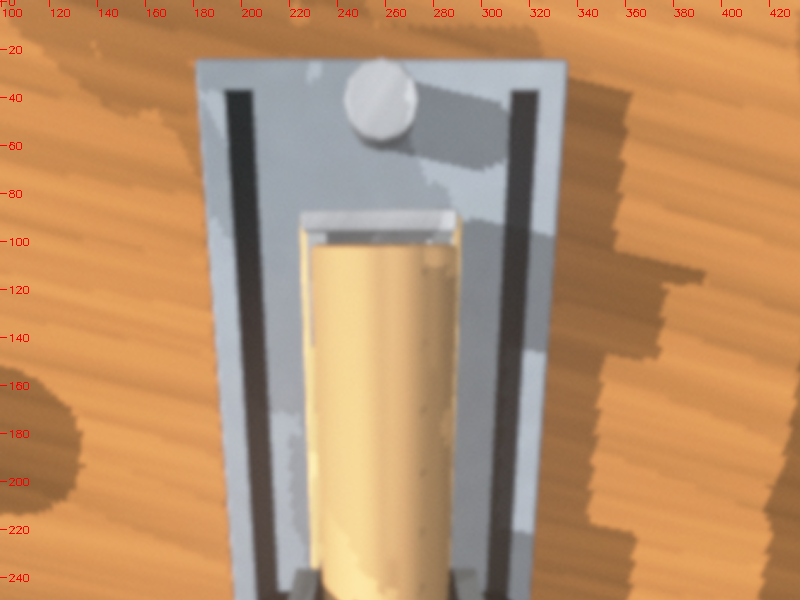

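The held dowel's end is at crop row 245 (cols 312-451). The plate's top spans rows 211-232 (cols 301-458) and the post is at (381,100).

Run:
```python
from h import *
s,c=load('w11.png')
t=np.radians(14.5);ax=np.array([np.cos(t),np.sin(t),0]);ay=np.array([-ax[1],ax[0],0])
p=lambda u,v,z:hit(c,100+u/2.4-.5,v/2.4-.5,z,s)
for n,a,b,z in(('plate outer',(301,211),(458,211),.091),('plate inner',(302,232),(457,232),.091),('dowel end',(312,245),(451,245),.172),('dowel end z axis',(312,245),(451,245),.163),('dowel near',(322,560),(450,560),.163)):
    A,B=p(*a,z),p(*b,z);m=(A+B)/2;d=B-A; print(n,'ax',(m@ax).round(4),'lat',(m@ay).round(4),'w',np.linalg.norm(d).round(4),np.degrees(np.arctan2(d[1],d[0])).round(1))
print('tcp',s['ee_pos']@ax,s['ee_pos']@ay)
```

```text
plate outer ax 0.3915 lat -0.3329 w 0.0439 104.5
plate inner ax 0.3971 lat -0.3329 w 0.0437 104.5
dowel end ax 0.3996 lat -0.3319 w 0.0242 104.5
dowel end z axis ax 0.3997 lat -0.3319 w 0.0259 104.5
dowel near ax 0.4642 lat -0.3311 w 0.0275 104.5
tcp 0.4778113144065907 -0.3318245236284365
```

Emit:
{"name": "drive_tool", "arguments": {"commands": "0.09 -0.03 -0.9 0 0 0 -1;0 0 -0.9 0 0 0 -1;0 0 -0.9 0 0 0 -1;0 0 -0.3 0 0 0 -1;0 0 0 0 0 0 -1;0 0 0 0 0 0 -1"}}

```text
time: 36.15
ee_pos: [0.5488, -0.2031, 0.0835]
orientation: [[-0.968, -0.251, 0.001], [-0.251, 0.968, -0.0], [-0.001, -0.001, -1.0]]
contact_force: [-0.3, 0.0, 0.1]
grip_width: 0.302
grasp_force: 59.2
```

Emit:
{"name": "drive_tool", "arguments": {"commands": "-0.02 0.02 -0.1 0 0 0 -1;0 0 -0.08 0 0 0 -1;0 0 -0.05 0 0 0 -1;0 0 -0.03 0 0 0 -1;0 0 0 0 0 0 -1;0 0 0 0 0 0 -1"}}

```text
time: 36.75
ee_pos: [0.5479, -0.2029, 0.0764]
orientation: [[-0.968, -0.25, 0.0], [-0.25, 0.968, -0.0], [-0.0, -0.0, -1.0]]
contact_force: [-0.5, 1.1, 0.0]
grip_width: 0.303
grasp_force: 59.4
```

Emit:
{"name": "drive_tool", "arguments": {"commands": "0 0 -0.03 0 0 0 -1;0 0 0 0 0 0 -1;0 0 0 0 0 0 -1"}}

```text
time: 37.05
ee_pos: [0.5479, -0.203, 0.0763]
orientation: [[-0.968, -0.25, 0.001], [-0.25, 0.968, -0.0], [-0.001, -0.001, -1.0]]
contact_force: [-1.6, 0.9, 5.8]
grip_width: 0.302
grasp_force: 59.8
```

Seated in the grooves. Release by opening in steps, then rise.

Emit:
{"name": "drive_tool", "arguments": {"commands": "0 0 0 0 0 0 -0.2;0 0 0 0 0 0 0;0 0 0 0 0 0 0.3;0 0 0 0 0 0 0.6;0 0 0 0 0 0 0.6;0 0 0.4 0 0 0 0.6;0 0 1 0 0 0 0.6;0 0 1 0 0 0 1;0 0 1 0 0 0 1;0 0 1 0 0 0 1;0 0 1 0 0 0 1;0 0 1 0 0 0 1;0 0 0 0 0 0 1;0 0 0 0 0 0 1"}}

```text
time: 38.45
ee_pos: [0.5481, -0.203, 0.2363]
orientation: [[-0.968, -0.25, 0.002], [-0.25, 0.968, -0.001], [-0.001, -0.001, -1.0]]
contact_force: [-0.7, 0.2, 1.1]
grip_width: 0.996
grasp_force: 0.0
```

Run:
```python
from h import *
s,c=snap('wrist','w12.png'); print(s['ee_pos'],yaw(s),s['contact_force'])
_,d=snap('scene','s12.png'); _,e=snap('top','t12.png')
a,b,t=[cv2.imread('pics/'+n) for n in('w12.png','s12.png','t12.png')]
cv2.imwrite('pics/fin.png',np.hstack([tile(a,170,20,2.2,400,600,20),np.vstack([tile(b,110,220,2.6,400,300,20),tile(t,180,100,1.75,400,300,20)])]))
```

```text
[ 0.54810827 -0.20296509  0.23626038] 104.50100805759591 [-0.70700163  0.15157754  1.07109059]
```

View pics/fin.png

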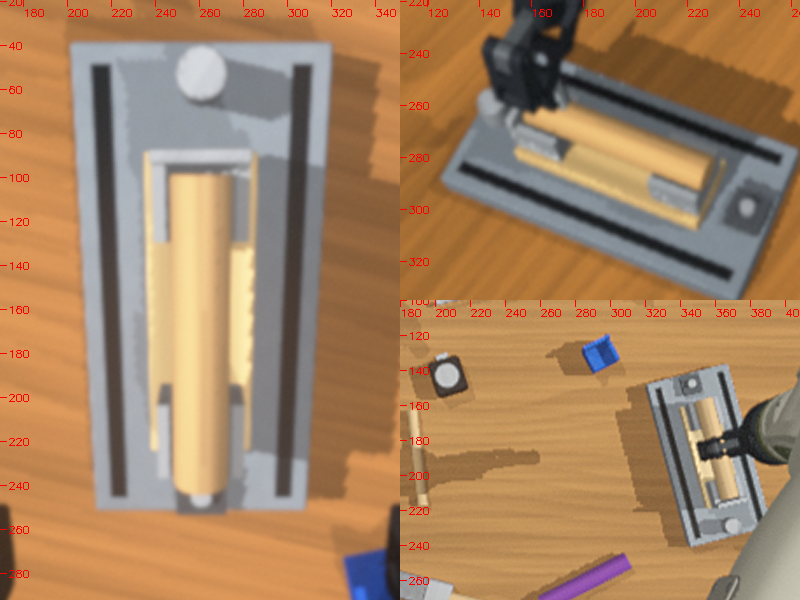

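The dowel rests in both grooves, centred, with its end at crop row 174 about 4-5 mm from the plate's inner edge at row 165. Both blocks are flush with the board ends, and the thin dowel and look-alikes are untouched.

```bash
python3 -c "
from station import *
print(hand_in())"
```

```text
the job is handed in; nothing more can be done
None
```

I finished the set-up and handed it in at about 38 s of the 128 s: the board is centred within about 1 mm, both V-blocks are in line and flush with the board ends (plate towards the post), the thick dowel lies in both grooves 4–5 mm from the plate, and the thin dowel and look-alikes were left alone; the hand-in returned no verdict.

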